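# Swing the extraction hood over the work and start it

## Task

Get the dust extraction ready for sanding: with a fingertip against its side, gently push the white extraction arm round until its clear hood is centred above the two-tone wooden block, and leave it there. Then press the green start button all the way down with a fingertip, let it come up again and move clear. Do not grip the arm, do not press the red button, and do not shift or pick up the block or anything else standing on the bench.

Things in the scene. Friction and masses are not known exactly. Their poses are not given: they have to be found in the camera images.
- hood_arm (a joint): Swing angle of the extraction arm (rad) about its upright axis, positive anticlockwise seen from above, stops at -1.45 and +1.45; at 0 the arm points along the column's own -x. The hinge is stiff (0.45 N m, about 3 N of push at 150 mm from the axis), has no spring, does not coast and stays where it is left. Pushing harder than 25 N, or squeezing the tube, is rough handling.
- pivot (a point): Point on the arm's swing axis, at the height of the tube's centre line. The arm is a level white tube 45 mm in diameter, centre line 170 mm above the table (underside 148, top 193 mm), reaching 240 mm from the axis; bare tube to push on lies 50 to 185 mm from the axis. The knuckle at the axis is 60 mm across and carries a black knob 44 mm across, top 232 mm above the table.
- hood_mouth (a point): Centre of the open lower rim of the clear hood, 240 mm from the swing axis, 105 mm above the table. The rim is 115 mm across; the hood narrows upward to the tube, and a 49 mm ball elbow caps it (top 195 mm above the table).
- column: Fixed black column of the extraction arm, 62 mm across at its widest, on a 100 mm round foot; origin on the table under the swing axis; its -x axis is the direction of the arm at joint value 0.
- work: The two-tone wooden block to be sanded: 90 x 60 x 20 mm, flat, pale wood for 52 mm of its length and dark brown for 38 mm. Origin at the centre of its underside, x along its length. It lies under the arc swept by the hood (within about 12 mm of it), to either side of the arm's starting place.
- start_button_top (a point): Centre of the top face of the green push button, 30 mm in diameter, on a small grey box (70 x 130 mm, 40 mm tall, in front of the robot's right). It goes straight down 6 mm against a spring, 5 N when fully down, and comes up again by itself.
- start_button (a joint): Travel of the green button (m): 0 up, 0.006 fully down.
- stop_button (a joint): Travel of the red button (m): 0 up, 0.006 fully down. It is the same as the green one, beside it on the box, 64 mm away centre to centre.
- sanding_block: Cork sanding block with a red sole, 70 x 42 x 30 mm. Loose; stays exactly where it stands. Origin at the centre of its underside.
- wax_tin: Round yellow tin, 68 mm in diameter, 30 mm tall. Loose; stays exactly where it stands. Origin at the centre of its underside.
- turned_ring: Turned wooden ring, 76 mm outside, 44 mm inside, 18 mm tall. Loose; stays exactly where it stands. Origin at the centre of its underside.
- glue: Blue bottle with orange cap, 54 mm in diameter, 150 mm tall. Loose; stays exactly where it stands. Origin at the centre of its underside.
- brush: Brush lying on the table, handle along its -x. Loose; stays where it lies.
- mug: White mug, 76 mm across, 85 mm tall, handle at its +y. Loose; stays exactly where it stands. Origin at the centre of its underside.
Mind the look-alikes: they are no part of the job. What is shaped like the work but blue is not meant. What is shaped like the part that bears start_button_top but yellow is not meant.

How it is judged:
On the way, in this order (a step that is already met when the one before it is completed fails the run):
1. the hood stands still with its mouth centred over the two-tone block (horizontal distance between hood_mouth and work below 0.025 m and velocity of joint hood_arm between -0.05 and 0.05 rad/s), for 0.3 s.
2. the green start button is pressed down with the hood over the block (value of joint start_button above 0.0045 m and horizontal distance between hood_mouth and work below 0.025 m), for 0.05 s.
At the end, for the whole second after the job is handed in: The centre of the hood's mouth is within 25 mm, measured horizontally, of the centre of the two-tone block, the arm at rest; the green button has been pressed at least 4.5 mm down after that and is up again (all of step 1 and value of joint each of start_button, stop_button below 0.0015 m and linear speed of work below 0.02 m/s); the robot touches nothing.
It fails at once if the two-tone block is shifted or lifted by more than 10 mm (distance of work from where it was at the start of the episode above 0.01 m).
It fails at once if another thing on the bench is shifted or lifted by more than 15 mm (distance of any of sanding_block, wax_tin, turned_ring, glue, brush, mug from where it was at the start of the episode above 0.015 m).
It fails at once if the extraction arm is gripped or pushed roughly (over 25 N) (contact force between the fingers and hood_arm above 25 N).
It fails at once if the red button is pressed (value of joint stop_button above 0.002 m).
It also fails if it takes over 64 s, if anything falls off the work surface, if the arm or the gripper's body presses on something with over 40 N, if the wrist force passes 120 N, or if a joint passes its speed limit or range.

## Robot

A 6-joint arm with a two-finger parallel gripper is mounted at the origin on the work surface. World frame = base frame: x ahead of the robot, y to its left, z up, the work surface at z = 0. Lengths are in m, angles in rad, forces in N, time in s.
With the tool pointing down it reaches from about 0.375 to 0.925 m from the base axis. Payload 5.7 kg.
Tool frame: the origin (TCP) lies on the centre line of the jaws, within the pads' length; the fingertips stand 25 mm ahead of it and the grasp point (between the pads) lies 6 mm ahead of it; y points along the fingers, z is the direction in which the jaws open and shut, and the axes are right-handed (so a half turn about y gives the same grasp; the last joint's range is limited). The gripper opens to 85 mm and grips with 20 to 120 N. Pads are 22 mm wide; open, the fingers measure 114 mm over their backs; the gripper's body (76 mm by 85 mm) begins 54 mm behind the grasp point. The pads swing forward as they close: fully open they stand 13 mm farther back than shut.
Start: joints at [-1.445, 0.359, 1.51, -0, 1.272, -0.115], TCP at [0.143, -0.583, 0.256] pointing down, gripper open.
Joint ranges: [-2.97, 2.97], [-1.01, 2.36], [0.21, 2.38], [-0.96, 4.11], [0.2, 2.71], [-2.98, 2.98]. Speed limits (rad/s): [2.39, 2.39, 3.14, 3.14, 3.14, 3.14].

## Interface

Orientations are given as a 3x3 rotation matrix whose columns are the frame's x, y, z axes.
In Python, from workcell import read_state, capture, order gives the robot as it stands.
- The arm moves only by the tool step_arm, never from a script. Its argument "series" is text: rows parted by semicolons, each of 7 numbers parted by spaces: the shift along the tool's x, y, z in units of 20 mm (1.0 is 20 mm), then the turn, a rotation vector about the tool's x, y, z in units of 0.08 rad (1.0 is 0.08 rad), then the opening, from -1 (shut) to 1 (fully open). A call has 1 to 10 rows; each row shifts and turns the pose as measured when the row begins, along the tool's axes as they then stand; what a row does not reach is not made up. A row lasts 1/12 s, in which the tool goes at most 41.7 mm and 7.16 degrees, less where a joint would pass 70% of its speed; a pose out of reach is approached as far as the arm can. A call with a number of a shift or a turn outside -1 to 1 is refused whole. A call with a gripper value outside its range is refused whole. The fingers move at their own pace and stop on an object; the grip force is fixed at half the most. Time passes only in rows, so rows that do not move let the fingers close. It gives the time, the measured TCP pose, the force and the opening at its end, in the units of the state.
- read_state(): the state, without advancing time (a new reading comes with each control period).
- capture(name): name is "scene" or "top" or "wrist"; returns a dict with "color" (400x640x3 uint8, blue, green, red), "intrinsics" (3x3 intrinsics, pixels), "world_to_cam" (4x4, takes a point from world to camera coordinates); the wrist camera has in their place "mount" (4x4, takes a point from camera to tool coordinates, whose origin is the TCP and whose axes are the tool frame's). Camera axes: x right, y down, z forward; pixel columns grow to the right and rows downward; lengths in m; the calibration is good to about 2 mm. A picture is of the moment at which its call begins: read the wrist's pose just before it. There is no depth.
- order.finish_job(): hands the job in, once; it reports no verdict.
The state is a dict: "t": time; "q": joint angles; "qvel": joint speeds; "joint_torque": joint torques, N m; "ee_pos": TCP position; "tool_rot": TCP orientation; "ft_force": force on the tool from outside, world axes, zero at the start; "torque": the same for the moment, N m; "opening": finger opening in m.
Only numpy, scipy, OpenCV 4.12 (cv2) and the standard library are available. Lean on these libraries where they do the work, as an engineer would, in place of code of your own. Each camera call takes 0.05 s, during which the arm holds its last target. There are 200 camera calls.

## Working session

There is one attempt and no reset: what is moved stays moved. The work goes in short steps, Python scripts to look and compute and a tool call to move; the robot and the scene stay as the last step left them, time stands still between calls to the robot, and variables do not carry over. Pictures are saved under pics/ and viewed, about 8 in all and at most 12, crops included, and the job is handed in when it is done.

Besides the shell and the picture viewer there is one more tool, called after ">>>" as a command line: name --argument value ..., lists and objects as JSON in quotes. step_arm: Moves the arm, as the interface text tells. Its arguments: {"type":"object","properties":{"series":{"type":"string"}},"required":["series"]}

```bash
mkdir -p pics
python3 - <<'E'
from workcell import read_state, capture
import cv2,numpy as np
s=read_state();print(s['t'],s['ee_pos'],np.round(s['tool_rot'],3).tolist(),s['opening'])
for n in('scene','top'):
    c=capture(n);cv2.imwrite(f'pics/{n}.png',c['color']);np.savez(f'{n}.npz',K=c['intrinsics'],T=c['world_to_cam']);print(c['intrinsics'],c['world_to_cam'].round(4))
E
```

```text
0.0 [ 0.1430016  -0.58204536  0.25544776] [[-0.971, -0.0, 0.238], [-0.238, 0.002, -0.971], [-0.0, -1.0, -0.002]] 0.08554821457029886
[[461.81162159   0.         317.11848245]
 [  0.         461.81162159 201.09308178]
 [  0.           0.           1.        ]] [[ 0.673   0.7396 -0.006  -0.3232]
 [ 0.6138 -0.563  -0.5535 -0.2617]
 [-0.4127  0.3688 -0.8328  1.5948]
 [ 0.      0.      0.      1.    ]]
[[506.38289819   0.         308.46452098]
 [  0.         506.38289819 194.54031626]
 [  0.           0.           1.        ]] [[ 0.026  -0.9996 -0.0064 -0.0085]
 [-0.9885 -0.0248 -0.1492  0.5255]
 [ 0.149   0.0102 -0.9888  1.5938]
 [ 0.      0.      0.      1.    ]]
```

View pics/top.png

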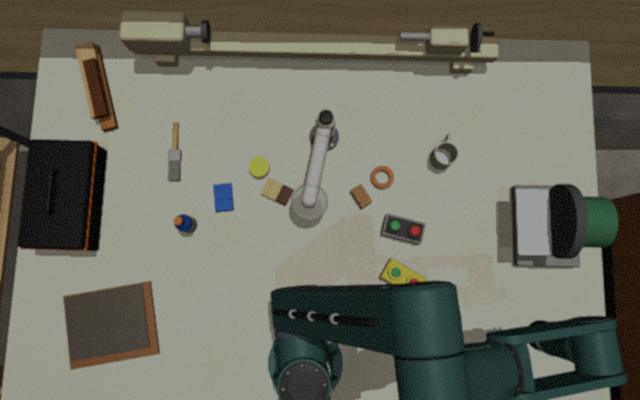

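View pics/scene.png

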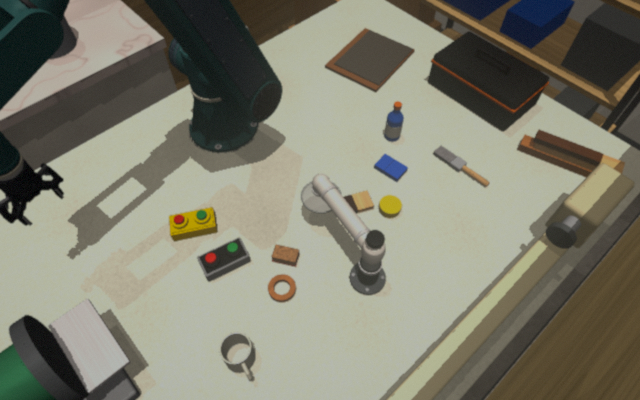

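Top view: the two-tone block is at about (277,190), the blue look-alike at (223,197), the cork block at (361,196). The column is at (325,130) with the hood at (308,203). The grey button box has green at (396,225) and red at (415,231); the yellow look-alike box is at (403,273). One enlarged crop will confirm these.

Run:
```python
import cv2
a=cv2.imread('pics/top.png')[100:250,230:430]
cv2.imwrite('pics/crop.png',cv2.resize(a,None,fx=4,fy=4,interpolation=cv2.INTER_CUBIC))
```

```text
(no output)
```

View pics/crop.png

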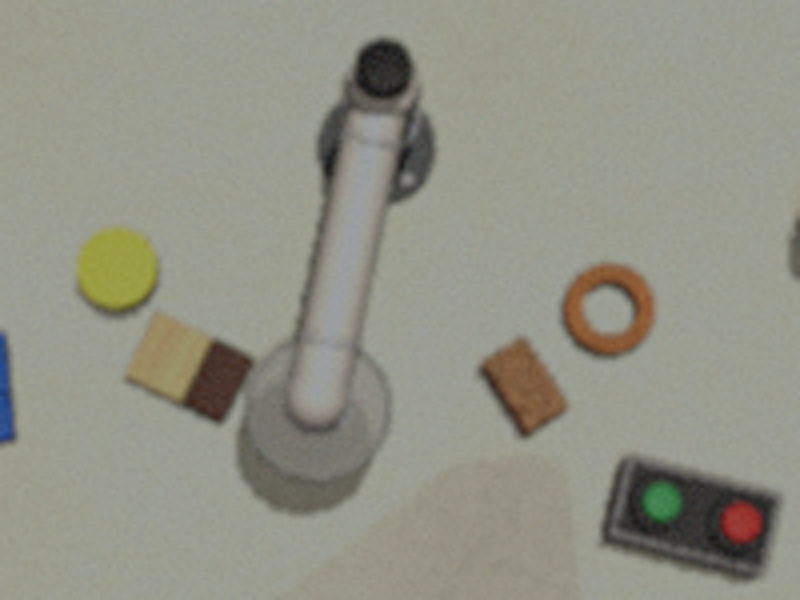

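The crop confirms it. The pale/dark block is centred at crop (190,367), left of the hood, whose rim is centred at about (317,412). The knob is at (384,68). On the grey box, green is at (661,502) and red at (742,522).

```bash
cat > h.py <<'E'
import numpy as np
def proj(n,p):
    d=np.load(n+'.npz');c=d['T'][:3,:3]@p+d['T'][:3,3];u=d['K']@c;return u[:2]/u[2]
def back(n,px,z):
    d=np.load(n+'.npz');R,t=d['T'][:3,:3],d['T'][:3,3];r=R.T@np.linalg.inv(d['K'])@[*px,1];o=-R.T@t;return o+r*(z-o[2])/r[2]
def crop(x,y): return (230+(x+.5)/4-.5,100+(y+.5)/4-.5)
E
python3 - <<'E'
from h import *
P={}
for n,x,y,z in [('work',190,367,.02),('knob',384,68,.232),('foot',376,148,.008),('rim',317,412,.105),('green',661,502,.052),('red',742,522,.052),('tin',118,267,.03),('cork',524,388,.03),('ring',609,309,.018),('wdark',237,388,.02),('wpale',142,346,.02)]:
    P[n]=back('top',crop(x,y),z);print(n,P[n].round(4),'scene px',proj('scene',P[n]).round(1))
w,k=P['work'][:2],P['knob'][:2]
print('r work',np.linalg.norm(w-k),'r rim',np.linalg.norm(P['rim'][:2]-k))
a=lambda v:np.arctan2(v[1],v[0])
print('bearing work',a(w-k),'rim',a(P['rim'][:2]-k), 'delta',a(w-k)-a(P['rim'][:2]-k))
print('glue',back('top',(180,222),.15),'blue',back('top',(223,197),.02))
E
```

```text
work [0.5363 0.1078 0.02  ] scene px [355.9 199.7]
knob [ 0.7268 -0.041   0.232 ] scene px [374.2 234.7]
foot [ 0.7274 -0.0404  0.008 ] scene px [366.6 274.7]
rim [0.4904 0.0023 0.105 ] scene px [319.9 194. ]
green [ 0.4325 -0.2714  0.052 ] scene px [232.5 247.5]
red [ 0.4183 -0.3354  0.052 ] scene px [210.4 258.1]
tin [0.6161 0.1689 0.03  ] scene px [389.6 202.7]
cork [ 0.5243 -0.1641  0.03  ] scene px [284.3 249.6]
ring [ 0.5934 -0.2342  0.018 ] scene px [281.2 284.1]
wdark [0.52   0.0688 0.02  ] scene px [342.9 203.6]
wpale [0.5527 0.1477 0.02  ] scene px [369.  195.6]
r work 0.24166066183677307 r rim 0.2402693001159683
bearing work 2.478392301319329 rim 2.960373156170901 delta -0.4819808548515718
glue [0.41636511 0.38492099 0.15      ] blue [0.513316   0.28384894 0.02      ]
```

>>> step_arm --series "-0.9 0 -0.66 0 0 0 -1;-0.9 0 -0.66 0 0 0 -1;-0.9 0 -0.66 0 0 0 -1;-0.9 0 -0.66 0 0 0 -1;-0.9 0 -0.66 0 0 0 -1;-0.9 0 -0.66 0 0 0 -1;-0.9 0 -0.66 0 0 0 -1;-0.9 0 -0.66 0 0 0 -1;-0.9 0 -0.66 0 0 0 -1;-0.9 0 -0.66 0 0 0 -1"

```text
t: 0.93
ee_pos: [0.2879, -0.4052, 0.2512]
tool_rot: [[-0.973, -0.004, 0.231], [-0.232, 0.007, -0.973], [0.002, -1.0, -0.008]]
ft_force: [0.2, -0.3, -0.6]
opening: 0.0003
```

>>> step_arm --series "-0.9 0 -0.66 0 0 0 -1;-0.9 0 -0.66 0 0 0 -1;-0.9 0 -0.66 0 0 0 -1;-0.9 0 -0.66 0 0 0 -1;-0.9 0 -0.66 0 0 0 -1;-0.9 0 -0.66 0 0 0 -1;-0.9 0 -0.66 0 0 0 -1;-0.9 0 -0.66 0 0 0 -1;-0.9 0 -0.66 0 0 0 -1;-0.9 0 -0.66 0 0 0 -1"

```text
t: 1.77
ee_pos: [0.4364, -0.223, 0.2492]
tool_rot: [[-0.973, -0.008, 0.231], [-0.231, 0.012, -0.973], [0.005, -1.0, -0.014]]
ft_force: [0.4, -0.1, 0.2]
opening: -0.0001
```

>>> step_arm --series "-0.9 0 -0.66 0 0 0 -1;-0.9 0 -0.66 0 0 0 -1;-0.9 0 -0.66 0 0 0 -1;-0.9 0 -0.66 0 0 0 -1;-0.9 0 -0.66 0 0 0 -1;-0.9 0 -0.66 0 0 0 -1;-0.9 0 -0.66 0 0 0 -1;-0.9 0 -0.6 0 0 0 -1;-0.8 0 -0.5 0 0 0 -1;0 0 0 0 0 0 -1"

```text
t: 2.6
ee_pos: [0.5707, -0.0617, 0.2464]
tool_rot: [[-0.972, -0.014, 0.234], [-0.234, 0.016, -0.972], [0.01, -1.0, -0.019]]
ft_force: [-0.0, -0.1, -0.4]
opening: -0.0
```

>>> step_arm --series "0 0 0 0 0.9 0 -1;0 0 0 0 0.9 0 -1;0 0 0 0 0.9 0 -1;0 0 0 0 0.9 0 -1;0 0 0 0 0.9 0 -1;0 0 0 0 0.9 0 -1;0 0 0 0 0 0 -1;0 0 0 0 0 0 -1"

```text
t: 3.27
ee_pos: [0.5658, -0.0627, 0.2427]
tool_rot: [[-0.977, -0.024, -0.21], [0.209, 0.016, -0.978], [0.027, -1.0, -0.011]]
ft_force: [-0.5, -0.1, -0.8]
opening: 0.0001
```

>>> step_arm --series "0 0 0.5 0.14 0 0.34 -1;0 0.7 0 0 0 0 -1;0 0.7 0 0 0 0 -1;0 0.7 0 0 0 0 -1;0 0.7 0 0 0 0 -1;0 0.7 0 0 0 0 -1;0 0 0 0 0 0 -1;0 0 0 0 0 0 -1"

```text
t: 3.93
ee_pos: [0.5619, -0.0756, 0.1706]
tool_rot: [[-0.981, 0.001, -0.193], [0.193, -0.003, -0.981], [-0.002, -1.0, 0.003]]
ft_force: [0.9, -0.1, -0.4]
opening: -0.0004
```

>>> step_arm --series "0 0 -0.3 0 0 0 -1;0 0 -0.3 0 0 0 -1;0 0 -0.15 0 0 0 -1;0 0 -0.15 0 0 0 -1;0 0 -0.15 0 0 0 -1;0 0 -0.15 0 0 0 -1;0 0 -0.15 0 0 0 -1;0 0 -0.15 0 0 0 -1;0 0 -0.15 0 0 0 -1;0 0 -0.15 0 0 0 -1"

```text
t: 4.77
ee_pos: [0.5698, -0.0388, 0.1743]
tool_rot: [[-0.982, 0.004, -0.189], [0.189, -0.007, -0.982], [-0.005, -1.0, 0.007]]
ft_force: [-1.2, -3.2, 1.1]
opening: -0.0002
```

>>> step_arm --series "0 0.03 -0.15 0 0.25 0 -1;0 0.03 -0.15 0 0.25 0 -1;0 0.03 -0.15 0 0.25 0 -1;0 0.03 -0.15 0 0.25 0 -1;0 0.03 -0.15 0 0.25 0 -1;0 0.03 -0.15 0 0.25 0 -1;0 0.03 -0.15 0 0.25 0 -1;0 0.03 -0.15 0 0.25 0 -1;0 0.03 -0.15 0 0.25 0 -1;0 0.03 -0.15 0 0.25 0 -1"

```text
t: 5.6
ee_pos: [0.5756, -0.0086, 0.1713]
tool_rot: [[-0.921, -0.002, -0.389], [0.389, -0.009, -0.921], [-0.002, -1.0, 0.009]]
ft_force: [-4.0, -0.8, 6.0]
opening: 0.0003
```

Run:
```python
from workcell import capture
import cv2
c=capture('top')['color'];cv2.imwrite('pics/t2f.png',c)
cv2.imwrite('pics/t2.png',cv2.resize(c[100:250,230:430],None,fx=4,fy=4,interpolation=cv2.INTER_CUBIC))
```

```text
(no output)
```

View pics/t2.png

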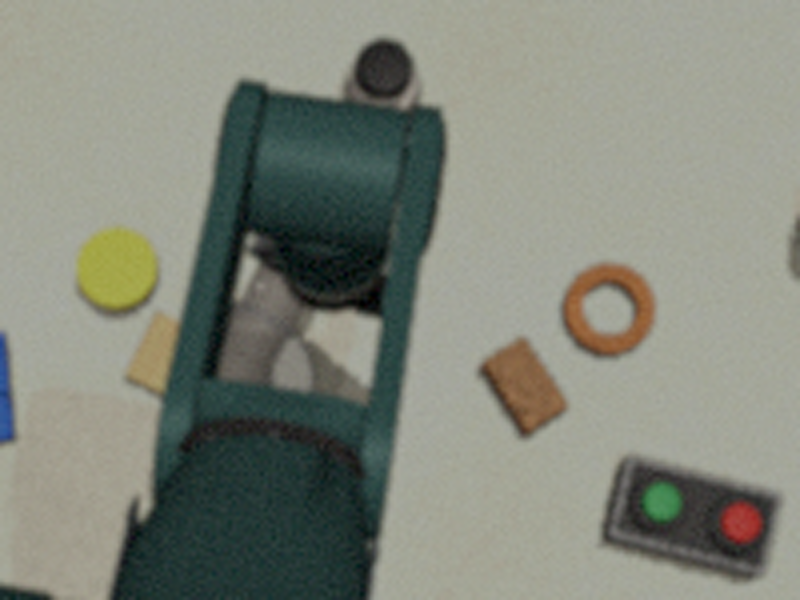

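The arm is hiding most of the top view, but the tube shows at about crop (246,350). I'll use the scene view for a cleaner read.

Run:
```python
from workcell import capture
from h import *
import cv2
c=capture('scene')['color']
cv2.imwrite('pics/s2.png',cv2.resize(c[130:280,260:460],None,fx=4,fy=4,interpolation=cv2.INTER_CUBIC))
k=np.array([.727,-.0407]);p=back('top',crop(246,350),.18)[:2]-k
print(np.arctan2(p[1],p[0]),np.linalg.norm(p))
for b in(2.48,2.6,2.7): print(b,(4*(proj('scene',np.array([k[0]+.24*np.cos(b),k[1]+.24*np.sin(b),.195]))-[260,130])).round())
```

```text
2.6981355531169804 0.2234519915279922
2.48 [401. 137.]
2.6 [359. 142.]
2.7 [324. 149.]
```

View pics/s2.png

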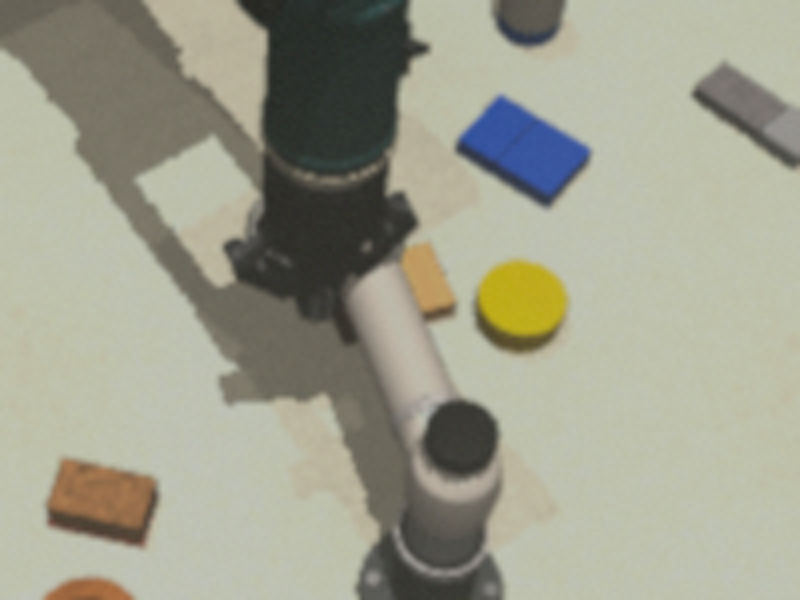

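>>> step_arm --series "0 -0.2 0 0 0 0 -1;0 -0.2 0 0 0 0 -1;0 0 0 0 0 0 -1"

```text
t: 5.95
ee_pos: [0.576, -0.0077, 0.1795]
tool_rot: [[-0.922, -0.001, -0.387], [0.387, -0.008, -0.922], [-0.002, -1.0, 0.008]]
ft_force: [-1.0, -1.3, 1.1]
opening: -0.0003
```

>>> step_arm --series "0 0 -0.15 0 0.3 0 -1;0 0 -0.15 0 0.3 0 -1;0 0 -0.15 0 0.3 0 -1;0 0 -0.15 0 0.3 0 -1;0 0 -0.15 0 0.3 0 -1;0 0 -0.15 0 0.3 0 -1"

```text
t: 6.45
ee_pos: [0.5795, 0.0065, 0.1793]
tool_rot: [[-0.854, -0.01, -0.52], [0.521, -0.011, -0.854], [0.003, -1.0, 0.015]]
ft_force: [-3.2, -2.5, 2.2]
opening: -0.0004
```

>>> step_arm --series "0 0 -0.15 0 0.25 0 -1;0 0 -0.15 0 0.25 0 -1;0 0 -0.15 0 0.25 0 -1;0 0 -0.15 0 0.25 0 -1;0 0 -0.15 0 0.25 0 -1;0 0 -0.15 0 0.25 0 -1"

```text
t: 6.95
ee_pos: [0.585, 0.0202, 0.1787]
tool_rot: [[-0.782, -0.021, -0.623], [0.624, -0.013, -0.782], [0.008, -1.0, 0.023]]
ft_force: [-2.9, -2.1, 2.9]
opening: 0.0001
```

>>> step_arm --series "0 0 -0.13 0 0 0 -1;0 0 0 0 0 0 -1;0 0 0.3 0 0 0 -1;0 0 0.6 0 0 0 -1;0 0 0.8 0 0 0 -1;0 -0.8 0.5 0 0 0 -1;0 -0.9 0 0 0 0 -1;0 -0.9 0 0 0 0 -1;0 -0.9 0 0 0 0 -1;0 -0.5 0 0 0 0 -1"

```text
t: 7.78
ee_pos: [0.5526, -0.0182, 0.2589]
tool_rot: [[-0.782, -0.028, -0.623], [0.623, -0.011, -0.782], [0.015, -1.0, 0.026]]
ft_force: [1.2, -0.1, 0.8]
opening: 0.0004
```

>>> step_arm --series "-0.22 0 0.92 -0.33 0 0.19 -1;-0.22 0 0.92 0 0 0 -1;-0.22 0 0.92 0 0 0 -1;-0.22 0 0.92 0 0 0 -1;-0.22 0 0.92 0 0 0 -1;-0.22 0 0.92 0 0 0 -1;-0.22 0 0.92 0 0 0 -1;-0.22 0 0.92 0 0 0 -1;-0.22 0 0.92 0 0 0 -1;-0.22 0 0.92 0 0 0 -1"

```text
t: 8.62
ee_pos: [0.464, -0.1999, 0.2613]
tool_rot: [[-0.784, 0.011, -0.621], [0.621, -0.001, -0.784], [-0.009, -1.0, -0.006]]
ft_force: [0.8, -0.0, 0.2]
opening: -0.0001
```

Run:
```python
from workcell import capture, read_state
import cv2
c=capture('top')['color'];cv2.imwrite('pics/t3f.png',c)
cv2.imwrite('pics/t3.png',cv2.resize(c[100:250,230:430],None,fx=4,fy=4,interpolation=cv2.INTER_CUBIC))
print(read_state()['q'])
```

```text
[-0.55094     0.21232214  1.71086204  0.00182414  1.20862201  1.69023176]
```

View pics/t3.png

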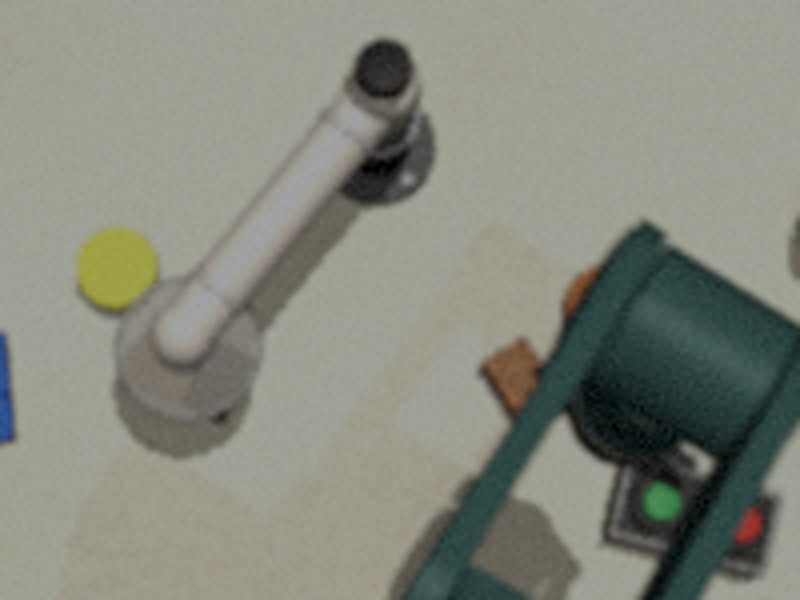

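The hood rim is now centred at about crop (190,348), over the block. Next I'll compare that with the block's position and work out the offset to the green button.

Run:
```python
from h import *
from workcell import read_state
w=np.array([.5363,.1078]);k=np.array([.727,-.0407])
r=back('top',crop(190,348),.105)[:2];e=back('top',crop(181,341),.195)[:2]
print('rim',r,np.linalg.norm(r-k),np.arctan2(*(r-k)[::-1]),'err',(r-w)*1e3,'elbow',e)
s=read_state();d=np.array([.4325,-.2714,s['ee_pos'][2]])-s['ee_pos'];print((s['tool_rot'].T@d)/.02)
```

```text
rim [0.53801178 0.10206658] 0.23685194451942793 2.4946280648773396 err [ 1.71177905 -5.7334214 ] elbow [0.52816805 0.10221652]
[-9.49881107e-01 -1.36388558e-03  3.62864881e+00]
```

The hood is about 6 mm off, well inside the 25 mm limit. On to the button.

>>> step_arm --series "-0.24 0 0.9 0 0 0 -1;-0.24 0 0.9 0 0 0 -1;-0.24 0 0.9 0 0 0 -1;-0.24 0 0.9 0 0 0 -1;0 0 0 0 0 0 -1;0 0.9 0 0 0 0 -1;0 0.9 0 0 0 0 -1;0 0.9 0 0 0 0 -1;0 0.9 0 0 0 0 -1;0 0 0 0 0 0 -1"

```text
t: 9.5
ee_pos: [0.4252, -0.2776, 0.1869]
tool_rot: [[-0.778, 0.013, -0.629], [0.629, -0.006, -0.778], [-0.014, -1.0, -0.003]]
ft_force: [-1.3, 1.3, 0.5]
opening: -0.0001
```

Run:
```python
from workcell import capture, read_state
from h import *
import cv2
s=read_state();c=capture('wrist')
cv2.imwrite('pics/w1.png',c['color'])
K,M=c['intrinsics'],np.linalg.inv(c['mount'])
def pw(p):
    q=M@np.r_[s['tool_rot'].T@(np.array(p)-s['ee_pos']),1];u=K@q[:3];return (u[:2]/u[2]).round(1)
print(s['ee_pos'],'green',pw([.4325,-.2714,.052]),'red',pw([.4183,-.3354,.052]))
tip=s['ee_pos']+.025*s['tool_rot'][:,1];print('tip px',pw(tip))
d=np.array([.4325,-.2714,s['ee_pos'][2]])-s['ee_pos'];print((s['tool_rot'].T@d)/.02)
```

```text
[ 0.42516294 -0.27764166  0.18694458] green [312.8 203.3] red [388.4 166.9]
tip px [324. 267.]
[-0.0891441   0.00281883 -0.47330994]
```

View pics/w1.png

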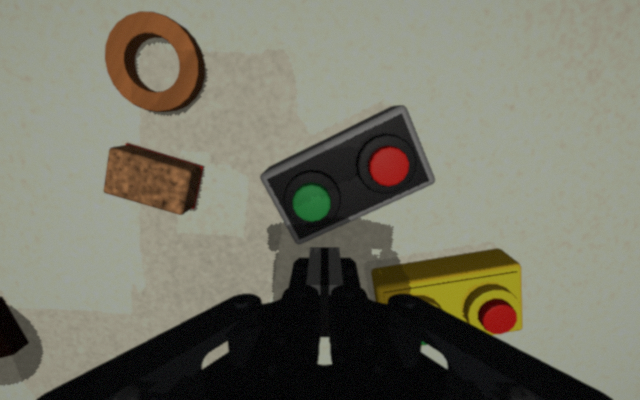

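The wrist view shows green at (312,203) and red at (389,166) on the grey box, matching the predicted pixels. The tool needs a small shift before it descends.

>>> step_arm --series "-0.1 0 -0.48 0 0 -0.18 -1;0 0 0 0 0 0 -1;0 0.9 0 0 0 0 -1;0 0.9 0 0 0 0 -1;0 0.9 0 0 0 0 -1;0 0.9 0 0 0 0 -1;0 0.6 0 0 0 0 -1;0 0 0 0 0 0 -1"

```text
t: 10.22
ee_pos: [0.4431, -0.2743, 0.1116]
tool_rot: [[-0.78, 0.017, -0.626], [0.626, -0.008, -0.78], [-0.018, -1.0, -0.004]]
ft_force: [-1.1, -1.0, 0.1]
opening: 0.0001
```

>>> step_arm --series "0.52 0 0.23 0 0 -0.22 -1;0 0.4 0 0 0 0 -1;0 0.4 0 0 0 0 -1;0 0 0 0 0 0 -1"

```text
t: 10.55
ee_pos: [0.4339, -0.2724, 0.098]
tool_rot: [[-0.781, 0.006, -0.625], [0.625, -0.0, -0.781], [-0.005, -1.0, -0.004]]
ft_force: [-0.2, -0.0, 0.3]
opening: -0.0
```

>>> step_arm --series "0 0.25 0 0 0 0 -1;0 0.25 0 0 0 0 -1;0 0.2 0 0 0 0 -1;0 0.15 0 0 0 0 -1;0 0.1 0 0 0 0 -1;0 0.1 0 0 0 0 -1"

```text
t: 11.05
ee_pos: [0.435, -0.2733, 0.0826]
tool_rot: [[-0.781, 0.009, -0.625], [0.625, -0.003, -0.781], [-0.009, -1.0, -0.003]]
ft_force: [-7.1, 2.9, 30.2]
opening: 0.0003
```

>>> step_arm --series "0 -0.05 0 0 0 0 -1;0 0 0 0 0 0 -1"

```text
t: 11.22
ee_pos: [0.4349, -0.2732, 0.0854]
tool_rot: [[-0.781, 0.01, -0.625], [0.625, -0.003, -0.781], [-0.01, -1.0, -0.003]]
ft_force: [-1.5, 0.2, 3.5]
opening: 0.0003
```

>>> step_arm --series "0 -0.08 0 0 0 0 -1;0 0 0 0 0 0 -1"

```text
t: 11.38
ee_pos: [0.4349, -0.2732, 0.0874]
tool_rot: [[-0.781, 0.01, -0.625], [0.625, -0.004, -0.781], [-0.01, -1.0, -0.003]]
ft_force: [-0.3, 0.6, 1.9]
opening: 0.0001
```

>>> step_arm --series "0 -0.1 0 0 0 0 -1;0 0 0 0 0 0 -1"

```text
t: 11.55
ee_pos: [0.4352, -0.2734, 0.0892]
tool_rot: [[-0.781, 0.01, -0.625], [0.625, -0.004, -0.781], [-0.011, -1.0, -0.003]]
ft_force: [0.2, -0.5, -0.2]
opening: -0.0001
```

>>> step_arm --series "0 -0.1 0 0 0 0 -1;0 0 0 0 0 0 -1"

```text
t: 11.72
ee_pos: [0.4352, -0.2734, 0.0908]
tool_rot: [[-0.781, 0.01, -0.625], [0.625, -0.004, -0.781], [-0.01, -1.0, -0.003]]
ft_force: [0.1, -0.3, 1.1]
opening: -0.0004
```

The spring profile (about 0 N at TCP z 0.0895, 3.5 N at 0.0854, bottomed at 0.0826) shows that press went the full travel. I'll press once more with a clear hold to be sure of the dwell time.

>>> step_arm --series "0 0.15 0 0 0 0 -1;0 0.12 0 0 0 0 -1;0 0.1 0 0 0 0 -1;0 0.05 0 0 0 0 -1;0 0 0 0 0 0 -1;0 0 0 0 0 0 -1"

```text
t: 12.22
ee_pos: [0.4354, -0.2736, 0.0833]
tool_rot: [[-0.781, 0.01, -0.625], [0.625, -0.004, -0.781], [-0.01, -1.0, -0.003]]
ft_force: [-0.5, 1.0, 3.5]
opening: 0.0002
```

>>> step_arm --series "0 0.06 0 0 0 0 -1;0 0.04 0 0 0 0 -1;0 0.03 0 0 0 0 -1;0 0 0 0 0 0 -1"

```text
t: 12.55
ee_pos: [0.4354, -0.2736, 0.0833]
tool_rot: [[-0.781, 0.011, -0.624], [0.624, -0.005, -0.781], [-0.011, -1.0, -0.003]]
ft_force: [-0.7, 0.5, 4.4]
opening: -0.0002
```

>>> step_arm --series "0 0.1 0 0 0 0 -1;0 0.1 0 0 0 0 -1;0 0.05 0 0 0 0 -1"

```text
t: 12.8
ee_pos: [0.4354, -0.2736, 0.0829]
tool_rot: [[-0.781, 0.011, -0.624], [0.624, -0.005, -0.781], [-0.012, -1.0, -0.003]]
ft_force: [-3.1, 2.5, 11.1]
opening: 0.0001
```

The button is bottomed out firmly at 11 N. Now I'll release it and move clear.

>>> step_arm --series "0 -0.3 0 0 0 0 -1;0 -0.6 0 0 0 0 -1;0 -0.9 0 0 0 0 -1;0 -0.9 0 0 0 0 -1;0 -0.9 0 0 0 0 -1;0 -0.9 0 0 0 0 -1;0 -0.9 0 0 0 0 -1;0 -0.9 0 0 0 0 -1;0 0 0 0 0 0 -1;0 0 0 0 0 0 -1"

```text
t: 13.63
ee_pos: [0.4329, -0.272, 0.212]
tool_rot: [[-0.781, 0.009, -0.624], [0.624, -0.003, -0.781], [-0.009, -1.0, -0.003]]
ft_force: [-0.1, 0.8, 0.1]
opening: -0.0001
```

Run:
```python
from workcell import capture, read_state
import cv2,numpy as np
a=[cv2.resize(capture('top')['color'][100:250,230:430],None,fx=2.5,fy=2.5),cv2.resize(capture('wrist')['color'],(600,375))[:,100:400]]
cv2.imwrite('pics/f.png',np.hstack(a))
```

```text
(no output)
```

View pics/f.png

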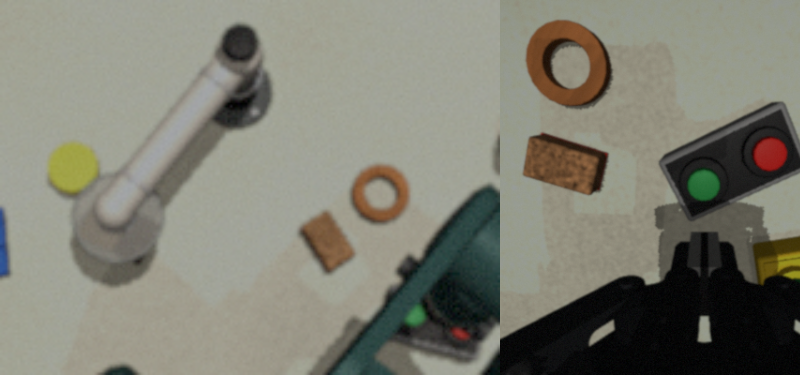

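The hood is still over the block at (118,217), the tool is well clear above the box, and nothing has moved. Handing in.

```bash
python3 -c "
from workcell import order
print(order.finish_job())"
```

```text
the job is handed in; nothing more can be done
None
```

The job is handed in: the hood is over the two-tone block, and the green button has been pressed and released. No verdict was reported, so these are my own checks.

- **Hood:** I pushed the arm round with the closed fingertips against its side, about 0.47 rad clockwise. In the top view, measured after I backed off, the rim centre was about 6 mm from the block centre (limit 25 mm). The last picture shows it still there.
- **Push force:** the force readings during the push stayed at 8 N or less (limit 25 N). They are taken only at the end of each move. At one of them the upward force was 6 N, so I raised the tool 8 mm and it dropped.
- **Green button:** I pressed it to its stop twice, the second time to make sure of the hold time. The first press reached 30 N at the stop because the button top is about 64 mm high, not the 52 mm I had assumed. The second reached 11 N.
- **At the end:** the gripper stands about 12 cm above the button and reads almost no force, and I did not touch the red button. In the final pictures the cork block, tin and ring have not moved. The mug, glue and brush were out of that view, but the gripper never came near them.

The whole job took about 14 s of the 64 s allowed.

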